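Rebuild the vegetable cutter's spindle stack

TASK

Put the vegetable cutter together: thread the three-armed ejector down the machine's spindle, then the studded grating disc on top of it, each turned until its slotted foot drops over the lugs below and it sits fully home and level. Ease the parts on without forcing them, let go of both, and leave the spare slicing disc and everything else on the table where it is.

Things in the scene. Friction and masses are not known exactly. Their poses are not given: they have to be found in the camera images.
- machine: Vegetable cutter base, fixed: round aluminium housing, 200 mm diameter, origin at the centre of its underside. Flat deck 110 mm above it, inside a thin rim (radius 95 to 99 mm, 8 mm above the deck). A grey control box juts out to 120 mm from the axis on its +x side. A vertical spindle post stands in the middle.
- seat (a point): Point on the post's axis at deck height; z up. Here lies the drive lug: a steel bar across the post's foot, 36 mm long, 12 wide, 8 high above the deck, stiff, at whatever angle the motor stopped (not reported, unrelated to the machine's yaw). The ejector is home with its legs on the deck, its origin here.
- post_tip (a point): Top centre of the steel spindle post: 22 mm diameter, 72 mm above the deck, its top 6 mm tapered.
- ejector: Lower part, metal, 0.32 kg: round hub, 46 mm outside diameter, 45 mm tall, 25 mm through bore, with three flat arms at its foot, 120 degrees apart (5 mm thick, 24 wide, to radius 78 mm, the first along its x), each with an upright vane, top at 21 mm, at radius 60 to 78 mm. Origin: centre of its underside, z up the bore. Lies hub up. Slot below: see ejector_top.
- ejector_top (a point): Centre of the ejector hub's top face, 45 mm above its underside. Two lugs stand 8 mm up from it, 12 mm wide, at radius 13 to 18.5 mm on its +x and -x sides: they carry the grating disc. Under the hub is a cross slot along its x and y, 18 mm wide, 10 deep: fits the drive lug every 90 degrees, about 8 degrees play each way; else it rides 8 mm high.
- grater: Upper part, steel, 0.42 kg: plate 160 mm diameter, 4 mm thick, studded with bumps to 8 mm, hub 46 mm outside diameter, 45 mm tall from the underside, 25 mm through bore, plain top. Origin: centre of its underside, z up. Same cross slot under the hub along its x and y. Lies hub up. Home when its underside is on the ejector hub's top; off its lugs it rides 8 mm high.
- slicer: Spare slicing disc, not to be used or moved: same size and hub as the grating disc, but smooth, with one straight blade; origin at the centre of its underside.
- bowl: Bystander: small steel bowl, 90 mm across, 40 mm high; origin under its centre.
- oil: Bystander: clear bottle, 52 mm diameter, 130 mm tall; origin under its centre.
- cup: Bystander: steel cup, 56 mm diameter, 70 mm tall; origin under its centre.
- jar: Bystander: glass jar, 68 mm diameter, 100 mm tall; origin under its centre.
- can: Bystander: food can, 72 mm diameter, 110 mm tall; origin under its centre.
There are look-alikes about, which are no part of the job. Leave any blue or purple look-alike of the ejector alone.

How it is judged:
By the outcome, as a careful person would: the job done as asked, in the order asked, and still so for the second after the job is handed in, with the robot touching nothing.
It also fails if it takes over 72 s, if anything falls off the work surface, if the arm or the gripper's body presses on something with over 40 N, if the wrist force passes 120 N, or if a joint passes its speed limit or range.

ROBOT

A 6-joint arm with a two-finger parallel gripper is mounted at the origin on the work surface. World frame = base frame: x ahead of the robot, y to its left, z up, the work surface at z = 0. Lengths are in m, angles in rad, forces in N, time in s.
With the tool pointing down it reaches from about 0.275 to 0.825 m from the base axis. Payload 4.9 kg.
Tool frame: the origin (TCP) lies midway between the tips of the shut fingers; the grasp point (between the pads) lies 19 mm behind it (grip_point_offset is the distance from the TCP to the grasp point, in m); z points along the fingers, y is the line along which they close (so a half turn about z gives the same grasp; the last joint's range is limited). The gripper opens to 85 mm and grips with 20 to 120 N. Pads are 22 mm wide; open, the fingers measure 114 mm over their backs; the gripper's body (76 mm by 85 mm) begins 54 mm behind the grasp point. The pads swing forward as they close: fully open they stand 13 mm farther back than shut.
Start: joints at [1.211, 0.326, -0.193, 1.052, 0, 1.437], TCP at [0.123, 0.536, 0.231] pointing down, gripper open.
Joint ranges: [-2.65, 2.65], [-0.97, 1.79], [-1.3, 1.35], [-1.93, 2.1], [-1.47, 1.37], [-3.14, 3.14]. Speed limits (rad/s): [2.57, 2.57, 3.14, 3.14, 3.14, 3.14].

INTERFACE

Orientations are given as a rotation vector (axis times angle).
In Python, from cell import * gives the robot as it stands. Calls block until the motion is done:
- movep(position, orientation): joint-space move of the TCP to a pose.
- move_l(position, velocity=0.15, rot=None, until_force=None): straight line of the TCP; rot=None keeps the orientation; velocity is the mean speed in m/s. With until_force (N) it stops when the force on the tool has changed by that much, and returns True; else False.
- set_joints(angles): joint-space move.
- let_go() and grab(newtons=None): open the fingers fully, or close them until they stop; newtons is the grip in N (None keeps the last).
- sleep(seconds).
- ik(position, orientation): joint angles nearest the present ones, or None.
- get_state(): the state.
- grab_frame(name): name is "side" or "top" or "wrist"; returns a dict with "img" (420x560x3 uint8, red, green, blue), "fx", "fy", "cx", "cy" (pixels), "cam_to_world" (4x4, takes a point from camera to world coordinates); the wrist camera has in their place "T_tool_cam" (4x4, takes a point from camera to tool coordinates, whose origin is the TCP and whose axes are the flange's). Camera axes: x right, y down, z forward; pixel columns grow to the right and rows downward; lengths in m; the calibration is good to about 2 mm. The wrist camera is an equidistant fisheye: a pixel r from the principal point sees the ray r / f radians off the axis. A picture is of the moment at which its call begins: read the wrist's pose just before it. There is no depth.
A pose or a line that the arm cannot do raises MotionError and nothing moves.
- sign_off(): hands the job in; it is judged then, once.
Trained networks look in the newest picture that a camera, given by its name, has taken for a name from the list of things; names that differ only in an ending like _2 or _b are one class to them, and where a whole thing is asked for, a point or a joint stands for the part that bears it (a point fixed in the world has none). Each returns a list of dicts, best first, with "score" (0 to 1); they miss things now and then, are a little off and sometimes report something else, mostly with a low value. They report only what shows in the picture. A call takes as long as a camera call. They do not tell look-alikes from the thing itself.
- spot_in(camera, name): "centre" ([column, row] in pixels, amid what is visible of it).
- silhouettes(camera, name): "mask" (420x560 bool, what is visible of it) and "centre" ([column, row] in pixels, amid what is visible of it).
- tip_of(camera, name): "centre" ([column, row] in pixels: a listed point, or the origin of a listed thing).
The state is a dict: "clock": time; "q": joint angles; "joint_velocities": joint speeds; "tau": joint torques, N m; "position": TCP position; "eef_rot": TCP orientation; "contact_force": force on the tool from outside, world axes, zero at the start; "wrist_torque": the same for the moment, N m; "finger_gap": opening from 0.0 (shut) to 1.0 (fully open); "grasp_force": force on a finger pad.
Only numpy, scipy, OpenCV 4.12 (cv2) and the standard library are available. Lean on these libraries where they do the work, as an engineer would, in place of code of your own. Each camera call takes 0.05 s, during which the arm holds its last target. There are 200 camera calls.

## Working session

There is one attempt and no reset: what is moved stays moved. The work goes in short steps, each a Python script; the robot and the scene stay as the last script left them, time stands still between calls to the robot, and variables do not carry over. Pictures are saved under pics/ and viewed, at most 10 in all, crops included, and the job is handed in when it is done.

```bash
ls; mkdir -p pics; python3 - <<'E'
from cell import *
import cv2, numpy as np
s=get_state(); print(s['clock'],s['position'],s['eef_rot'])
ims=[]
for c in ["side","top"]:
    f=grab_frame(c); cv2.imwrite(f"pics/{c}0.png",cv2.cvtColor(f["img"],cv2.COLOR_RGB2BGR))
    print(c,f["fx"],f["cx"],f["cy"],np.round(f["cam_to_world"],3).tolist())
    for n in ["machine","seat","post_tip","ejector","ejector_top","grater","slicer"]:
        print(c,n,[(np.round(d["centre"]).tolist(),round(d["score"],2)) for d in tip_of(c,n)][:5])
f=grab_frame("wrist"); cv2.imwrite(f"pics/wrist0.png",cv2.cvtColor(f["img"],cv2.COLOR_RGB2BGR));print(f["fx"],f["cx"],f["cy"],np.round(f["T_tool_cam"],4).tolist())
print(get_state()['clock'])
E
```

```text
pics
0.0 [0.12290977 0.53551646 0.23051567] [-3.53903577e-01 -3.12113937e+00  2.56436477e-03]
side 464.96700307565885 289.57110257313525 216.89138534954404 [[-0.998, -0.029, 0.063, 0.466], [-0.066, 0.648, -0.759, 0.87], [-0.019, -0.761, -0.648, 0.873], [0.0, 0.0, 0.0, 1.0]]
side machine [([314.0, 365.0], 0.84)]
side seat [([317.0, 333.0], 0.7)]
side post_tip [([320.0, 309.0], 0.71), ([316.0, 334.0], 0.29)]
side ejector [([401.0, 195.0], 0.64), ([252.0, 255.0], 0.62), ([166.0, 271.0], 0.59)]
side ejector_top [([165.0, 256.0], 0.96), ([252.0, 246.0], 0.89), ([403.0, 179.0], 0.86)]
side grater [([326.0, 179.0], 0.75)]
side slicer [([245.0, 185.0], 0.8), ([332.0, 259.0], 0.67)]
top 476.80386798179416 276.5906410716473 208.02506796593434 [[0.03, -0.994, 0.102, 0.427], [-0.999, -0.031, -0.01, 0.008], [0.013, -0.102, -0.995, 1.242], [0.0, 0.0, 0.0, 1.0]]
top machine [([150.0, 239.0], 0.63)]
top seat [([138.0, 236.0], 0.93)]
top post_tip [([125.0, 234.0], 0.74)]
top ejector [([255.0, 100.0], 0.86), ([382.0, 343.0], 0.83), ([273.0, 174.0], 0.75), ([151.0, 239.0], 0.69)]
top ejector_top [([271.0, 173.0], 0.87), ([249.0, 95.0], 0.74), ([387.0, 346.0], 0.68)]
top grater [([405.0, 255.0], 0.67)]
top slicer [([387.0, 153.0], 0.85)]
325.19226210127806 277.16364595881817 212.8623697876189 [[0.0, -0.961, -0.2766, 0.069], [1.0, -0.0002, 0.0007, -0.0005], [-0.0007, -0.2766, 0.961, -0.1419], [0.0, 0.0, 0.0, 1.0]]
0.85
```

View pics/top0.png

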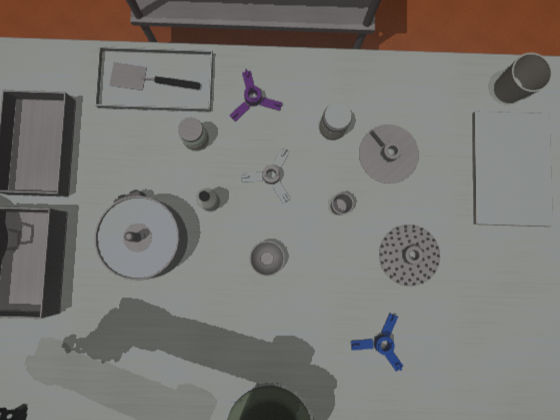

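View pics/side0.png

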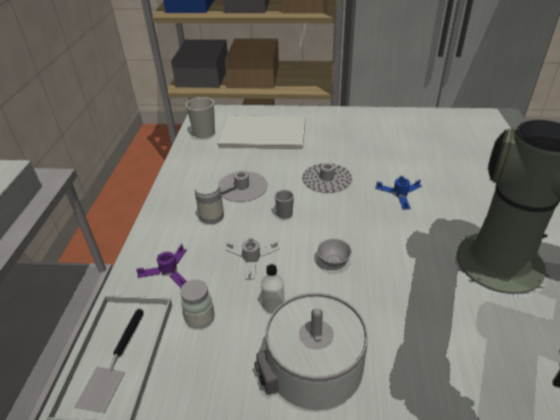

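```bash
cat > h.py <<'E'
from cell import *
import cv2, numpy as np
from scipy.spatial.transform import Rotation as R
def down(yaw):  # tool z down, tool x at world angle yaw
    return R.from_matrix(np.array([[np.cos(yaw),np.sin(yaw),0],[np.sin(yaw),-np.cos(yaw),0],[0,0,-1.]])).as_rotvec()
def save(f,n,crop=None,s=1):
    im=cv2.cvtColor(f["img"],cv2.COLOR_RGB2BGR)
    if crop: im=im[crop[1]:crop[3],crop[0]:crop[2]]
    cv2.imwrite(f"pics/{n}.png",cv2.resize(im,None,fx=s,fy=s,interpolation=cv2.INTER_CUBIC))
def pix2w(f,px,z,T=None):
    """pixel(s) -> world on plane z; T = tool pose 4x4 for the wrist camera"""
    px=np.atleast_2d(px).astype(float); x=(px[:,0]-f["cx"])/f["fx"]; y=(px[:,1]-f["cy"])/f["fy"]
    if T is None: C=f["cam_to_world"]; d=np.c_[x,y,np.ones(len(x))]
    else:
        C=T@f["T_tool_cam"]; r=np.hypot(x,y)+1e-12; d=np.c_[x/r*np.sin(r),y/r*np.sin(r),np.cos(r)]
    d=d@C[:3,:3].T; o=C[:3,3]
    return o+d*((z-o[2])/d[:,2])[:,None]
def w2pix(f,p,T):
    C=T@f["T_tool_cam"]; q=(np.atleast_2d(p)-C[:3,3])@C[:3,:3]
    r=np.hypot(q[:,0],q[:,1]); a=np.arctan2(r,q[:,2])
    return np.c_[f["cx"]+f["fx"]*a*q[:,0]/r,f["cy"]+f["fy"]*a*q[:,1]/r]
def rectify(f,T,c,z,half=0.1,n=500):
    """top-down orthographic view of plane z about c: col=+x world, row up=+y"""
    g=np.linspace(-half,half,n); X,Y=np.meshgrid(c[0]+g,c[1]-g)
    p=w2pix(f,np.c_[X.ravel(),Y.ravel(),np.full(X.size,z)],T).astype(np.float32)
    im=cv2.cvtColor(f["img"],cv2.COLOR_RGB2BGR)
    return cv2.remap(im,p[:,0].reshape(n,n),p[:,1].reshape(n,n),cv2.INTER_CUBIC)
def pose():
    s=get_state(); T=np.eye(4); T[:3,:3]=R.from_rotvec(s["eef_rot"]).as_matrix(); T[:3,3]=s["position"]; return T
E
python3 - <<'E'
from h import *
f=grab_frame("top"); g=grab_frame("side")
for n,p,q,z in [("post",(125,234),(320,309),.182),("seat",(138,236),(317,333),.11),("ejtop",(271,173),(252,246),.045),("gr",(405,255),(326,179),0),("oil",(208,199),(273,290),.05)]:
    print(n,pix2w(f,p,z).round(3),pix2w(g,q,z).round(3))
for n in ["ejector","grater"]:
    for d in silhouettes("top",n):print(n,d["centre"],d["score"],d["mask"].sum())
E
```

```text
post [[0.468 0.332 0.182]] [[0.459 0.321 0.182]]
seat [[0.467 0.323 0.11 ]] [[0.463 0.323 0.11 ]]
ejtop [[0.639 0.014 0.045]] [[0.634 0.019 0.045]]
gr [[ 0.442 -0.341  0.   ]] [[ 0.446 -0.344  0.   ]]
oil [[0.567 0.17  0.05 ]] [[0.566 0.167 0.05 ]]
ejector [274.3, 175.2] 0.98 782
ejector [251.8, 100.7] 0.88 759
ejector [386.5, 346.7] 0.74 942
grater [405.9, 256.9] 0.55 2926
```

```bash
python3 - <<'E'
from h import *
for c,z in [((.464,.323),.29),((.637,.017),.14),((.444,-.342),.14)]:
    for y in range(-180,180,45):
        q=ik([*c,z],down(np.radians(y))); print(c,y,None if q is None else np.round(q,2).tolist())
movep([.464,.323,.29],down(-2.92))
T=pose(); f=grab_frame("wrist"); np.save("m0.npy",dict(f=f,T=T),allow_pickle=True)
print(get_state()["clock"])
a=tip_of("wrist","post_tip"); b=tip_of("wrist","seat")
for d in a: print("post",d["score"],pix2w(f,d["centre"],.182,T))
for d in b: print("seat",d["score"],pix2w(f,d["centre"],.11,T))
im=rectify(f,T,(.464,.323),.118,.06,600); cv2.imwrite("pics/m0r.png",im)
E
```

```text
(0.464, 0.323) -180 [0.48, 0.32, -0.04, 1.2, 0.0, 0.48]
(0.464, 0.323) -135 [0.48, 0.32, -0.04, 1.2, 0.0, -0.31]
(0.464, 0.323) -90 [0.48, 0.32, -0.04, 1.2, 0.0, -1.09]
(0.464, 0.323) -45 [0.48, 0.32, -0.04, 1.2, -0.0, -1.88]
(0.464, 0.323) 0 [0.48, 0.32, -0.04, 1.2, 0.0, -2.66]
(0.464, 0.323) 45 [0.48, 0.32, -0.04, 1.2, -0.0, 2.83]
(0.464, 0.323) 90 [0.48, 0.32, -0.04, 1.2, 0.0, 2.05]
(0.464, 0.323) 135 [0.48, 0.32, -0.04, 1.2, 0.0, 1.26]
(0.637, 0.017) -180 [-0.09, 0.55, -0.08, 0.94, 0.0, -0.09]
(0.637, 0.017) -135 [-0.09, 0.55, -0.08, 0.94, 0.0, -0.87]
(0.637, 0.017) -90 [-0.09, 0.55, -0.08, 0.94, 0.0, -1.66]
(0.637, 0.017) -45 [-0.09, 0.55, -0.08, 0.94, -0.0, -2.45]
(0.637, 0.017) 0 [-0.09, 0.55, -0.08, 0.94, 0.0, 3.05]
(0.637, 0.017) 45 [-0.09, 0.55, -0.08, 0.94, -0.0, 2.27]
(0.637, 0.017) 90 [-0.09, 0.55, -0.08, 0.94, 0.0, 1.48]
(0.637, 0.017) 135 [-0.09, 0.55, -0.08, 0.94, 0.0, 0.7]
(0.444, -0.342) -180 [-0.79, 0.42, -0.3, 0.85, 0.0, -0.79]
(0.444, -0.342) -135 [-0.79, 0.42, -0.3, 0.85, -0.0, -1.57]
(0.444, -0.342) -90 [-0.79, 0.42, -0.3, 0.85, 0.0, -2.36]
(0.444, -0.342) -45 [-0.79, 0.42, -0.3, 0.85, -0.0, 3.14]
(0.444, -0.342) 0 [-0.79, 0.42, -0.3, 0.85, 0.0, 2.35]
(0.444, -0.342) 45 [-0.79, 0.42, -0.3, 0.85, 0.0, 1.57]
(0.444, -0.342) 90 [-0.79, 0.42, -0.3, 0.85, 0.0, 0.78]
(0.444, -0.342) 135 [-0.79, 0.42, -0.3, 0.85, 0.0, -0.0]
2.6
post 0.91 [[0.46404459 0.324075   0.182     ]]
seat 0.55 [[0.46935746 0.32179464 0.11      ]]
```

View pics/m0r.png

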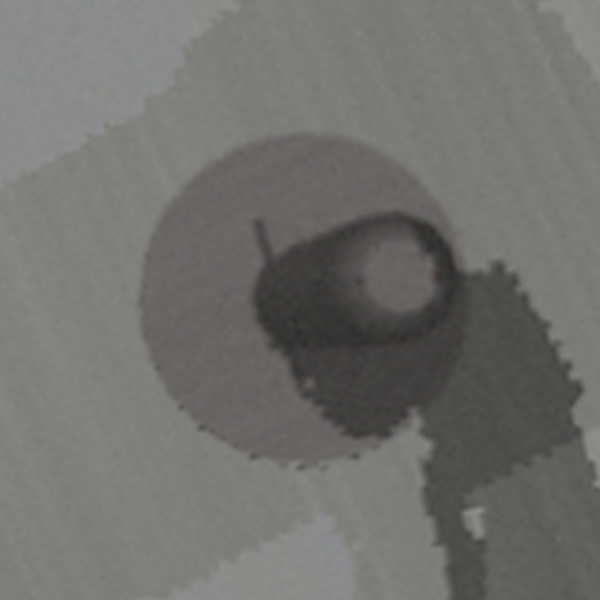

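```bash
python3 - <<'E'
from h import *
movep([.637,.017,.153],down(-2.92))
T=pose(); f=grab_frame("wrist"); np.save("e0.npy",dict(f=f,T=T),allow_pickle=True)
print(get_state()["clock"])
for n,z in [("ejector_top",.045),("ejector",0.)]:
    for d in tip_of("wrist",n): print(n,d["score"],pix2w(f,d["centre"],z,T))
im=rectify(f,T,(.637,.017),.045,.1,600); cv2.imwrite("pics/e0r.png",im)
d=np.load("m0.npy",allow_pickle=True).item()
im=rectify(d["f"],d["T"],(.4643,.3235),.11,.035,600)
cv2.imwrite("pics/m1r.png",np.clip((im.astype(float)-30)*2.8,0,255).astype(np.uint8))
E
```

```text
4.1583
ejector_top 0.98 [[0.64142344 0.01598078 0.045     ]]
ejector 0.33 [[ 0.7085118 -0.2963215  0.       ]]
```

View pics/e0r.png

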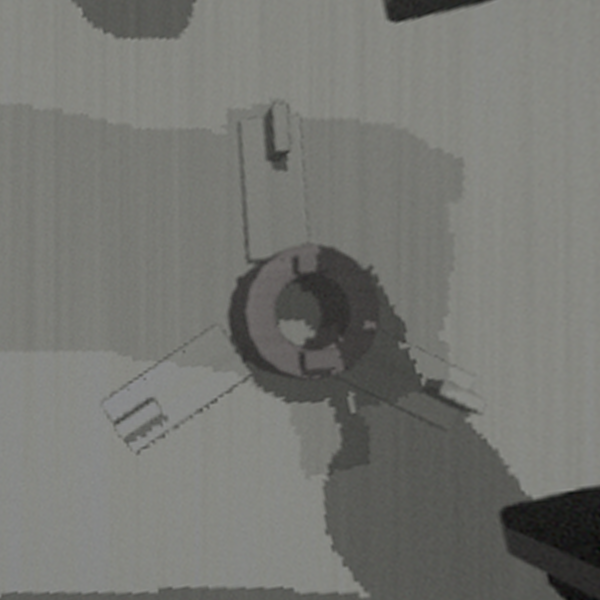

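View pics/m1r.png

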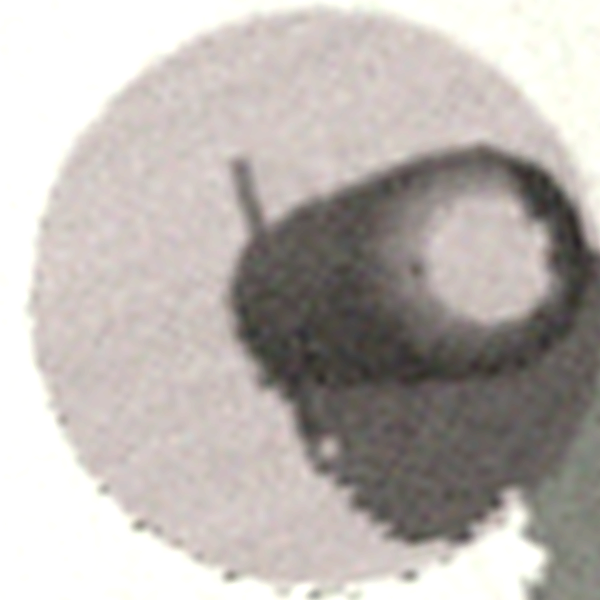

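```bash
python3 - <<'E'
from h import *
y=np.radians(-146.5); E=(.6410,.0133)
movep([*E,.075],down(y)); move_l([*E,.012],.12)
s=get_state(); print(s["clock"],s["contact_force"])
grab(40); s=get_state(); print(s["finger_gap"],s["grasp_force"],s["position"])
move_l([*E,.045],.15)
T=pose(); f=grab_frame("wrist"); np.save("e1.npy",dict(f=f,T=T),allow_pickle=True)
for d in tip_of("wrist","ejector_top"): 
    p=pix2w(f,d["centre"],.045+.033,T); print(d["score"],p, (p-T[:3,3])@T[:3,:3])
im=rectify(f,T,E,.078,.05,600); cv2.imwrite("pics/e1r.png",im)
s=get_state(); print(s["clock"],s["contact_force"],s["finger_gap"])
E
```

```text
5.375 [ 0.65246503  0.29750635 -0.49928482]
0.5260956293863978 40.98790191113949 [0.6415293  0.01347438 0.01307361]
0.56 [[0.64056605 0.01128112 0.078     ]] [[ 0.00175669 -0.00116191 -0.03293714]]
6.3 [ 0.52558507 -0.13455751 -3.1075613 ] 0.5209256433936379
```

View pics/e1r.png

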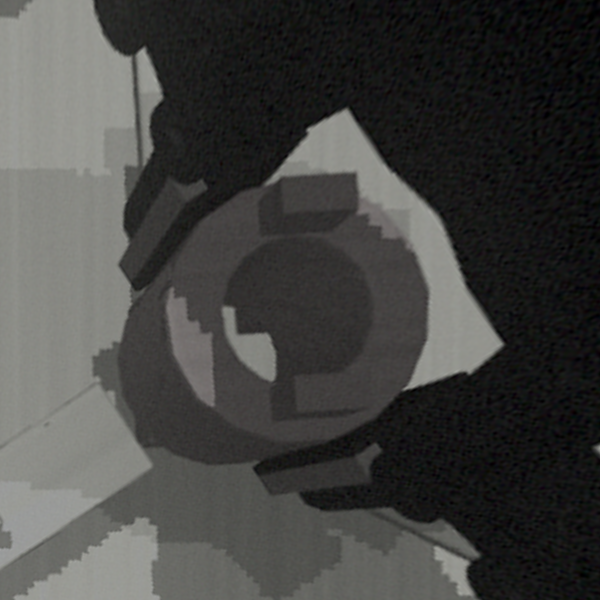

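```bash
python3 - <<'E'
from h import *
np.set_printoptions(precision=4,suppress=True)
y=np.radians(-134); P=np.array([.4672,.3248])
p=get_state()["position"]; print(p)
move_l([p[0],p[1],.215],.25)
movep([*P,.215],down(y)); sleep(.2)
s=get_state(); print(s["clock"],s["position"],s["contact_force"],s["wrist_torque"])
hit=move_l([*P,.165],.04,until_force=6); s=get_state(); print(hit,s["clock"],s["position"],s["contact_force"],s["wrist_torque"])
E
```

```text
[0.64   0.0133 0.0437]
8.6667 [0.4681 0.3239 0.2149] [ 0.5505  0.2962 -3.9214] [-0.0298 -0.0324  0.009 ]
False 10.0667 [0.4674 0.3249 0.1653] [-0.2241 -0.1984 -3.9429] [0.0035 0.0088 0.0007]
```

```bash
python3 - <<'E'
from h import *
np.set_printoptions(precision=4,suppress=True)
P=np.array([.4672,.3248])
hit=move_l([*P,.1215],.04,until_force=6); s=get_state(); print(hit,s["clock"],s["position"],s["contact_force"],s["wrist_torque"])
E
```

```text
True 11.0333 [0.4669 0.3246 0.1231] [-0.7919  0.0626  4.2669] [-0.018  -0.0317 -0.0226]
```

```bash
python3 - <<'E'
from h import *
np.set_printoptions(precision=4,suppress=True)
P=np.array([.4672,.3248]); y=np.radians(-134)
let_go(); move_l([*P,.263],.25)
T=pose(); f=grab_frame("wrist"); a=rectify(f,T,P,.155,.05,400)
np.save("e2.npy",dict(f=f,T=T),allow_pickle=True)
for n,z in [("ejector_top",.155),("post_tip",.182)]:
    for d in tip_of("wrist",n): print(n,d["score"],pix2w(f,d["centre"],z,T))
G=(.445,-.342)
movep([*G,.153],down(y)); sleep(.15)
T=pose(); f=grab_frame("wrist"); np.save("g0.npy",dict(f=f,T=T),allow_pickle=True)
for n,z in [("grater",0.)]:
    for d in tip_of("wrist",n): print(n,d["score"],pix2w(f,d["centre"],z,T))
b=rectify(f,T,G,.045,.05,400); print(T[:3,3],get_state()["clock"])
cv2.imwrite("pics/eg.png",np.clip(np.hstack([a,b]).astype(float)*1.6,0,255).astype(np.uint8))
E
```

```text
ejector_top 0.87 [[0.4684 0.3246 0.155 ]]
post_tip 0.59 [[0.4651 0.3234 0.182 ]]
grater 0.62 [[ 0.449  -0.3522  0.    ]]
[ 0.4455 -0.3414  0.1531] 15.0333
```

View pics/eg.png

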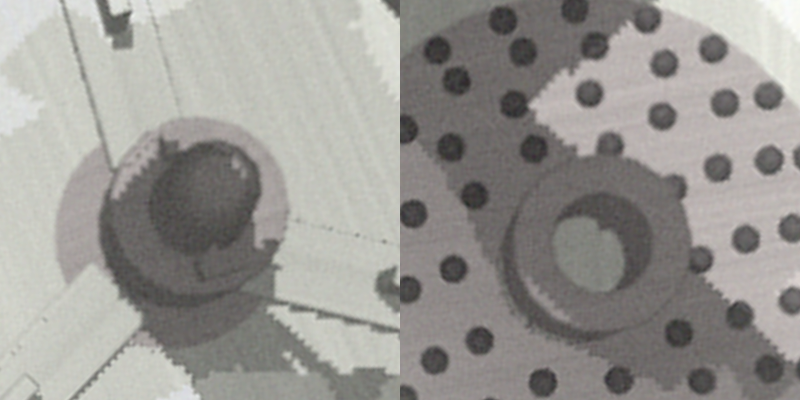

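```bash
python3 - <<'E'
from h import *
np.set_printoptions(precision=1,suppress=True,linewidth=180)
d=np.load("g0.npy",allow_pickle=True).item(); f,T=d["f"],d["T"]
c=np.array([.4456,-.3528])
im=rectify(f,T,c,.008,.09,720)
g=cv2.GaussianBlur(cv2.cvtColor(im,cv2.COLOR_BGR2GRAY),(0,0),1.5)
m=cv2.adaptiveThreshold(g,255,cv2.ADAPTIVE_THRESH_MEAN_C,cv2.THRESH_BINARY_INV,61,9)
n,l,st,ce=cv2.connectedComponentsWithStats(m)
pts=[]
for i in range(1,n):
    w,h,a=st[i,2:5]
    if 100<a<900 and .6<w/h<1.6 and w<40: pts.append([(ce[i,0]-359.5)/4,(359.5-ce[i,1])/4])
pts=np.array(pts)
# plate outline
for i in range(1): pass
cc=pts.mean(0); 
r=np.hypot(*pts.T); o=np.argsort(r)
for i in o: print(pts[i],r[i].round(1),np.degrees(np.arctan2(pts[i,1],pts[i,0])).round(1),end=' ; ')
v=im.copy()
for p in pts: cv2.circle(v,(int(p[0]*4+360),int(360-p[1]*4)),14,(0,0,255),1)
cv2.imwrite("pics/gb.png",cv2.resize(v,(580,580)))
E
```

```text
[ 29.1 -20.1] 35.3 -34.7 ; [ 11.8 -33.5] 35.5 -70.6 ; [-29.8  19.4] 35.5 146.9 ; [-10.  -34.3] 35.7 -106.3 ; [-35.7  -1.6] 35.7 -177.4 ; [-28.1 -22.2] 35.8 -141.8 ; [38.8 -8.5] 39.7 -12.3 ; [ 3.5 48.6] 48.7 85.9 ; [48.3  6.9] 48.8 8.2 ; [ 35.6 -33.8] 49.1 -43.5 ; [ 17.5 -46.1] 49.3 -69.1 ; [-36.5  33.2] 49.3 137.7 ; [-47.2  14.2] 49.3 163.2 ; [ -4.1 -49.3] 49.5 -94.7 ; [-25.  -42.8] 49.5 -120.3 ; [-48.9  -7.5] 49.5 -171.2 ; [-41.1 -27.9] 49.6 -145.8 ; [ 61.7 -10.8] 62.6 -9.9 ; [-15.7  60.6] 62.6 104.5 ; [-34.7  52.3] 62.8 123.6 ; [ 42.2 -46.6] 62.9 -47.9 ; [-49.9  38.3] 62.9 142.5 ; [  4.9 -62.8] 63.0 -85.6 ; [-59.8  20.1] 63.0 161.4 ; [ 24.9 -57.9] 63.1 -66.7 ; [-15.8 -61.2] 63.2 -104.5 ; [-63.2  -0.3] 63.2 -179.8 ; [-34.8 -52.8] 63.2 -123.3 ; [-59.9 -20.7] 63.3 -161.0 ; [-50.1 -38.8] 63.3 -142.2 ; [-21.5  70. ] 73.2 107.1 ; [-0.8 73.2] 73.2 90.6 ; [-40.5  61.3] 73.5 123.4 ; [-72.9 -11.2] 73.8 -171.3 ; [-20.7 -71. ] 74.0 -106.2 ;
```

View pics/gb.png

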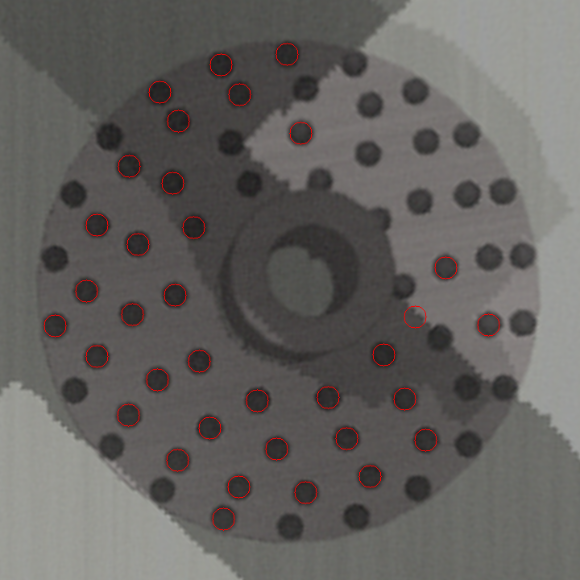

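```bash
python3 - <<'E'
from h import *
np.set_printoptions(precision=4,suppress=True)
def rep(*a): s=get_state(); print(*a,round(s["clock"],2),s["position"],s["contact_force"],s["wrist_torque"])
y=np.radians(-134); G=(.4456,-.3528); P=(.4668,.3242)
movep([*G,.075],down(y)); move_l([*G,.012],.12); grab(40); rep("grasp",get_state()["finger_gap"])
move_l([*G,.215],.25); rep("lift")
movep([*P,.215],down(y)); sleep(.2); rep("hover")
hit=move_l([*P,.182],.04,until_force=6); rep(hit)
E
```

```text
grasp 0.5154120855751498 16.57 [ 0.4456 -0.3529  0.0128] [-0.3879  0.8891  5.4882] [ 0.3145  0.3834 -0.0051]
lift 17.53 [ 0.4447 -0.3519  0.2132] [-0.5675  0.0772 -4.9992] [0.0186 0.0398 0.0033]
hover 20.14 [0.4672 0.3236 0.215 ] [-0.2358  0.0999 -4.5309] [-0.0062  0.0194 -0.0342]
False 21.12 [0.467  0.3243 0.1823] [ 0.316  -0.8735 -3.9675] [ 0.0073 -0.0161  0.0282]
```

```bash
python3 - <<'E'
from h import *
np.set_printoptions(precision=4,suppress=True)
def rep(*a): s=get_state(); print(*a,round(s["clock"],2),s["position"],s["contact_force"],s["wrist_torque"]); return s
P=(.4668,.3242)
for dy in [-4,-16,-28,-40,8,20,32,44]:
    move_l([*P,.1785],.05,rot=down(np.radians(-134+dy)))
    hit=move_l([*P,.1665],.03,until_force=6); s=rep(dy,hit)
    if s["position"][2]<.1725 or s["clock"]>50: break
    if abs(s["contact_force"][:2]).max()>15: break
E
```

```text
-4 True 21.64 [0.4662 0.3239 0.1736] [-0.2479  1.1113 -4.1825] [ 0.0837 -0.1199  0.0267]
-16 True 22.26 [0.467  0.3243 0.1753] [ 0.3015 -0.6556  5.4311] [ 0.0136  0.1914 -0.0016]
-28 True 22.87 [0.4669 0.3243 0.1756] [-0.5236 -0.9298  4.9596] [-0.1094  0.0725  0.0197]
-40 True 23.48 [0.4669 0.3242 0.1757] [ 0.2893 -0.1142  3.9856] [-0.019   0.1307 -0.0721]
8 True 24.85 [0.4666 0.3242 0.1677] [-0.2021 -0.6606  4.4809] [-0.0799  0.1829  0.0311]
```

```bash
python3 - <<'E'
from h import *
np.set_printoptions(precision=4,suppress=True)
P=(.4668,.3242)
let_go(); print(get_state()["contact_force"]); move_l([*P,.30],.2)
set_joints([0.0,0.2,-.2,1.0,0,0]); print(get_state()["position"])
f=grab_frame("side"); a=cv2.resize(f["img"][260:420,230:400],None,fx=3,fy=3,interpolation=cv2.INTER_CUBIC)
cv2.imwrite("pics/fin.png",cv2.cvtColor(a,cv2.COLOR_RGB2BGR))
for n,z in [("grater",.155),("ejector",.11)]:
    for c in ["side","top"]:
        if c=="top" and n=="grater": g=grab_frame("top"); save(g,"fint")
        for d in tip_of(c,n): print(n,c,d["score"],pix2w(f if c=="side" else g,d["centre"],z))
print(get_state()["clock"])
E
```

```text
[-0.2513 -0.185   0.6781]
[0.5674 0.0744 0.2999]
grater side 0.8 [[0.4687 0.3226 0.155 ]]
grater top 0.58 [[0.4618 0.3291 0.155 ]]
ejector side 0.93 [[ 0.2473 -0.1292  0.11  ]]
ejector side 0.66 [[0.4657 0.2946 0.11  ]]
ejector side 0.59 [[0.798  0.1708 0.11  ]]
ejector top 0.96 [[ 0.2314 -0.2547  0.11  ]]
ejector top 0.6 [[0.8075 0.0609 0.11  ]]
27.5083
```

View pics/fin.png

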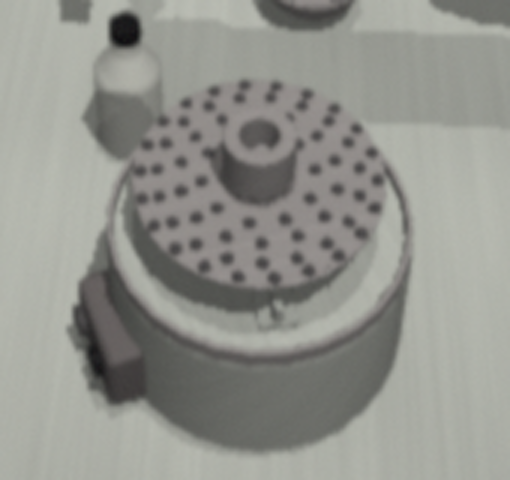

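The picture shows the grating disc level and centred above the deck, with the hub around (258,150) and the oil bottle upright beside it. The TCP height when I let go puts the disc's underside at 0.155 m, which is fully home.

```bash
python3 -c "
from cell import *
print(sign_off())"
```

```text
the job is handed in; nothing more can be done
None
```

The ejector and then the grating disc are on the spindle, both fully home by their heights at release. I let go of both and signed off at about 27.5 s. I made no contact with the spare disc or the bystanders, though I did not re-measure their positions.

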